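# Lock the lamp cover of a spectrophotometer

## Robot

A 7-joint arm with a two-finger parallel gripper is mounted at the origin on the work surface. World frame = base frame: x ahead of the robot, y to its left, z up, the work surface at z = 0. Lengths are in m, angles in rad, forces in N, time in s.
With the tool pointing down it reaches from about 0.4 to 0.85 m from the base axis. Payload 10.4 kg.
Tool frame: the origin (TCP) lies on the centre line of the jaws, within the pads' length; the fingertips stand 14 mm ahead of it and the grasp point (between the pads) lies 5 mm behind it (tip_reach is the z of the fingertips in the tool frame, in m); z points along the fingers, x is the direction in which the jaws open and shut, and the axes are right-handed (so a half turn about z gives the same grasp; the last joint's range is limited). The gripper opens to 87 mm and grips with 3 to 60 N. Pads are 19 mm wide; open, the fingers measure 117 mm over their backs; the gripper's body (75 mm by 190 mm) begins 51 mm behind the grasp point.
Start: joints at [1.302, 0.332, -0.065, 1.46, 0.022, 1.35, -0.088], TCP at [0.152, -0.606, 0.237] pointing down, gripper open.
Joint ranges: [-2.6, 2.6], [-0.5, 2.12], [-1.47, 1.34], [0.16, 2.42], [-1.27, 4.41], [0.06, 2.06], [-2.6, 2.6]. Speed limits (rad/s): [2.22, 2.22, 2.79, 2.79, 3.14, 3.14, 3.14].

## Interface

Orientations are given as a unit quaternion [x, y, z, w].
In Python, from bench import * gives the robot as it stands.
- The arm moves only by the tool carry_out, never from a script. Its argument "rows" is a list of rows, each a list of 5 numbers: the closure, from -1 (fully open) to 1 (shut), so that 0 is half open, then the shift along the tool's x, y, z in units of 30 mm (1.0 is 30 mm), then the turn about the tool's z in units of 5 degrees (1.0 is 5 degrees). In form: [[jaw, x, y, z, turn], ...]. A call has 1 to 20 rows; each row shifts and turns the pose as measured when the row begins, along the tool's axes as they then stand; what a row does not reach is not made up. A row lasts 1/12 s, in which the tool goes at most 41.7 mm and 7.16 degrees, less where a joint would pass 70% of its speed; a pose out of reach is approached as far as the arm can. A call is refused whole if a number of a shift passes 1 or a number of a turn 1, either way. A call with a gripper value outside its range is refused whole. The fingers move at their own pace and stop on an object; "force" is the grip in N (left out, the last holds). Time passes only in rows, so rows that do not move let the fingers close. It gives the time, the measured TCP pose, the force and the opening at its end, in the units of the state.
- read_state(): the state, without advancing time (a new reading comes with each control period).
- camera(name): name is "scene" or "top" or "wrist"; returns the picture (400x640x3 uint8, blue, green, red); there is no depth.
- camera_info(name): a dict with "fx", "fy", "cx", "cy" (pixels), "dist_coeffs" ([k1, k2, p1, p2, k3] as OpenCV has them; the pictures are not rectified), "extrinsics" (4x4, takes a point from camera to world coordinates); the wrist camera has in their place "tool_from_camera" (4x4, takes a point from camera to tool coordinates, whose origin is the TCP and whose axes are the tool frame's). Camera axes: x right, y down, z forward; pixel columns grow to the right and rows downward; lengths in m; the calibration is good to about 2 mm. A picture is of the moment at which its call begins: read the wrist's pose just before it. camera_info takes no time and is no camera call.
- close_job(): hands the job in, once; it reports no verdict.
Trained networks look in the newest picture that a camera, given by its name, has taken for a name from the list of things; names that differ only in an ending like _2 or _b are one class to them, and where a whole thing is asked for, a point or a joint stands for the part that bears it (a point fixed in the world has none). Each returns a list of dicts, best first, with "conf" (0 to 1); they miss things now and then, are a little off and sometimes report something else, mostly with a low value. They report only what shows in the picture. A call takes as long as a camera call.
- recognise(query, camera): "box" ([centre column, centre row, width, height] in pixels, round what is visible of it).
- silhouettes(query, camera): "mask" (400x640 bool, what is visible of it) and "box" ([centre column, centre row, width, height] in pixels, round what is visible of it).
- pinpoint(query, camera): "xy" ([column, row] in pixels: a listed point, or the origin of a listed thing).
The state is a dict: "time": time; "joint_positions": joint angles; "joint_vel": joint speeds; "joint_torque": joint torques, N m; "ee_pos": TCP position; "eef_rot": TCP orientation; "ft_force": force on the tool from outside, world axes, zero at the start; "torque": the same for the moment, N m; "width": finger opening in m.
Only numpy, scipy, OpenCV 4.12 (cv2) and the standard library are available. Lean on these libraries where they do the work, as an engineer would, in place of code of your own. Each camera call takes 0.05 s, during which the arm holds its last target. There are 200 camera calls.

## Task

The lamp cover on top of the spectrophotometer stands ajar. Push the cover down until it is fully shut, then set a fingertip in the slot of its blue quarter-turn fastener and turn it a quarter turn clockwise (seen from above), as far as it goes, so that the cover is locked. Pick nothing up, leave the tub, the beaker and the yellow box where they stand, and finish clear of everything.

Things in the scene. Friction and masses are not known exactly. Their poses are not given: they have to be found in the camera images.
- case: White spectrophotometer case fixed on the bench, 320 x 400 x 130 mm (x, y, z); origin at the centre of its underside; its place and yaw vary. Dark keypad and greenish screen on the +y half of its top; on the -y half the grey lamp cover, which shut spans x -100..120, y -175..15 mm here, top face 140 mm above the bench. Its hinge line runs along y at x 120, z 130 mm.
- cover (a joint): Opening angle of the grey lamp cover (rad) about its hinge at the far (+x) edge: 0 is fully shut, positive when its near (-x) edge is raised; it starts ajar at 0.15 to 0.4. The hinge is stiff: the cover stays where it is left and takes only about 1 to 4 N down at its near edge to shut.
- fastener (a joint): Turn of the fastener (rad), growing clockwise from above: 0 open (slot along the case's x axis, white pointer toward the red mark and the hinge) to 1.571 locked, a hard stop (slot along the case's y axis, pointer toward the green mark on the -y side). Starts at 0 to 0.25, stays where left, turns against about 0.15 N m of friction.
- dial_top (a point): Centre of the fastener's top plane, on its turning axis. The fastener is a round blue dial, 96 mm across, standing 20 mm above the cover's top face, 140 mm from the hinge line, in the middle of the cover's width (cover shut: x -20, y -80, z 160 mm in the case frame).
- dial_slot (a point): Centre of the slot's floor, on the turning axis. The slot is straight, 36 mm wide, 14 mm deep, open at both ends, right across the dial through its centre; black floor, blue walls. This point's x axis runs along the slot, toward the white pointer line; z is the turning axis. A fingertip in the slot 20 to 35 mm off centre, swept around the axis, turns the dial.
- press_spot (a point): Point on the cover's top face, 15 mm in from the middle of its near edge, clear of the dial (205 mm from the hinge line); a good place to push the cover down. When shut it lies at x -85, y -80, z 140 mm in the case frame.
- catch (a point): Steel catch fixed in the case, under the middle of the cover's near edge. A tongue under the dial slides beneath it when the dial is turned with the cover shut; turned with the cover open, the tongue meets the catch and the cover cannot shut.
- tub: White plastic jar, 72 mm diameter, 85 mm tall, on the bench to the -y side of the case; origin at the centre of its underside. Leave alone.
- beaker: Empty glass beaker, 66 mm across the rim, 85 mm tall, on the bench to the +y side of the case; origin at the centre of its underside. Leave alone.
- cuvette_box: Yellow cuvette box, 70 x 100 x 30 mm, lying on top of the case behind the keypad; origin at the centre of its underside. Leave alone.

How it is judged:
By the outcome, as a careful person would: the job done as asked, in the order asked, and still so for the second after the job is handed in, with the robot touching nothing.
It also fails if it takes over 45 s, if anything falls off the work surface, if the arm or the gripper's body presses on something with over 40 N, if the wrist force passes 120 N, or if a joint passes its speed limit or range.

## Working session

There is one attempt and no reset: what is moved stays moved. The work goes in short steps, Python scripts to look and compute and a tool call to move; the robot and the scene stay as the last step left them, time stands still between calls to the robot, and variables do not carry over. Pictures are saved under pics/ and viewed, about 8 in all and at most 12, crops included, and the job is handed in when it is done.

Besides the shell and the picture viewer there is one more tool, called after "Request:" in YAML: its name, and indented under it one key for each argument. carry_out: Moves the arm, as the interface text tells. Its arguments: {"type":"object","properties":{"rows":{"type":"array","items":{"type":"array","items":{"type":"number"}}},"force":{"type":"number"}},"required":["rows"]}

```bash
ls; mkdir -p pics; python3 - <<'E'
from bench import *
import cv2,numpy as np
s=read_state();print(s['ee_pos'],s['eef_rot'],s['width'],s['time'],s['ft_force'])
ims=[]
for c in ['scene','top']:
    im=camera(c);i=camera_info(c);print(c,{k:np.round(v,3).tolist() for k,v in i.items()})
    ims.append(im)
    for q in ['dial_top','dial_slot','press_spot','catch','case']:
        print(q,[(np.round(d['xy'],1).tolist(),round(d['conf'],2)) for d in pinpoint(q,c)][:2])
cv2.imwrite('pics/a.png',cv2.resize(np.hstack(ims),(800,250)))
cv2.imwrite('pics/top.png',ims[1]);cv2.imwrite('pics/scene.png',ims[0])
E
```

```text
pics
[ 0.15196131 -0.60584674  0.23571744] [ 7.88457403e-01 -6.15088906e-01 -6.14695647e-04 -4.27755212e-04] 0.08680876383441528 0.0 [ 0.3425217  -0.16961365  0.06527392]
scene {'fx': 441.959, 'fy': 441.959, 'cx': 318.003, 'cy': 196.715, 'dist_coeffs': [-0.118, 0.0, 0.0, 0.0, 0.0], 'extrinsics': [[-0.766, 0.485, -0.422, 1.104], [0.643, 0.57, -0.511, 0.716], [-0.007, -0.663, -0.749, 1.017], [0.0, 0.0, 0.0, 1.0]]}
dial_top [([290.4, 143.7], 0.84)]
dial_slot [([287.8, 142.5], 0.86)]
press_spot [([304.4, 129.0], 0.82)]
catch [([306.9, 151.1], 0.84)]
case [([316.9, 204.9], 0.84)]
top {'fx': 402.041, 'fy': 402.041, 'cx': 320.417, 'cy': 196.501, 'dist_coeffs': [-0.018, 0.0, 0.0, 0.0, 0.0], 'extrinsics': [[0.021, -0.998, 0.064, 0.524], [-0.999, -0.019, 0.029, 0.098], [-0.028, -0.065, -0.998, 1.326], [0.0, 0.0, 0.0, 1.0]]}
dial_top [([379.0, 201.1], 0.62)]
dial_slot [([378.4, 202.9], 0.93)]
press_spot [([384.2, 226.5], 0.56)]
catch [([381.1, 232.6], 0.77)]
case [([351.0, 210.4], 0.75)]
```

View pics/top.png

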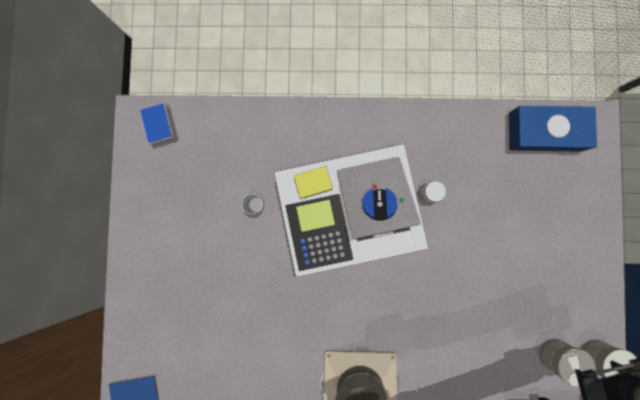

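View pics/scene.png

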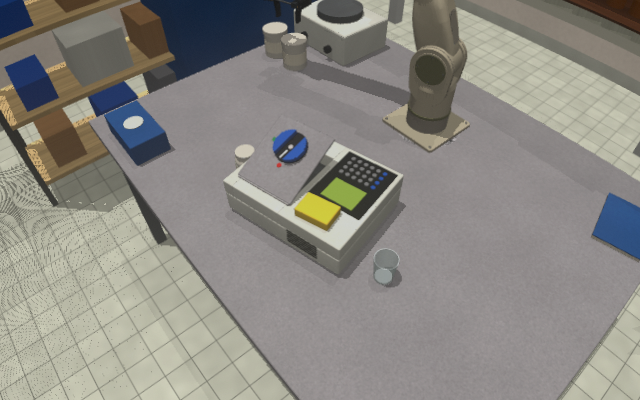

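```bash
cat > h.py <<'E'
from bench import *
import cv2,numpy as np
from scipy.optimize import least_squares
from scipy.spatial.transform import Rotation as R
def proj(c,P):
    i=camera_info(c);E=np.linalg.inv(np.array(i['extrinsics']))
    K=np.array([[i['fx'],0,i['cx']],[0,i['fy'],i['cy']],[0,0,1]])
    return cv2.projectPoints(np.atleast_2d(P).astype(float),cv2.Rodrigues(E[:3,:3])[0],E[:3,3],K,np.array(i['dist_coeffs']))[0][:,0]
def world(p,P): # p = x,y,yaw
    P=np.atleast_2d(P);return P@R.from_euler('z',p[2]).as_matrix().T+[p[0],p[1],0]
def cov(P,a): # case-frame point (shut) -> with cover angle a
    h=np.array([.12,0,.13]);return (np.atleast_2d(P)-h)@R.from_euler('y',a).as_matrix().T+h
SP=dict(dial_top=[-.02,-.08,.16],dial_slot=[-.02,-.08,.146],press_spot=[-.085,-.08,.14])
E
python3 - <<'E'
from h import *
C=lambda sx,sy:[.16*sx,.2*sy,.13]
ob=[('top',C(1,1),(276,171)),('top',C(1,-1),(405,146)),('top',C(-1,-1),(427,247)),('top',C(-1,1),(296,276)),
('scene',C(-1,1),(403,178)),('scene',C(1,1),(340,262)),('scene',C(1,-1),(226,180))]
cv=[]
for c in ['top','scene']:
    for k in range(2):
        camera(c)
        for q in SP:
            d=pinpoint(q,c)
            if d: cv.append((c,SP[q],d[0]['xy'],q,d[0]['conf']))
def res(p):
    r=[proj(c,world(p,P))[0]-o for c,P,o in ob]
    r+=[proj(c,world(p,cov(P,p[3])))[0]-o for c,P,o,_,_ in cv]
    return np.ravel(r)
s=least_squares(res,[.52,.0,.2,.25],loss='soft_l1',f_scale=1.5)
print(s.x);rr=res(s.x).reshape(-1,2).round(1)
for a,b in zip(ob+cv,rr):print(a[0],a[1],a[3:],b)
p=s.x
np.save('p.npy',p)
for q in SP: print(q,'now',world(p,cov(SP[q],p[3])).round(4),'shut',world(p,SP[q]).round(4))
print(R.from_quat(read_state()['eef_rot']).as_matrix().round(3))
for n in ['tub','beaker']: print(n)
im=cv2.imread('pics/top.png')
cv2.imwrite('pics/crop.png',cv2.resize(im[130:290,260:460],(800,640),interpolation=cv2.INTER_CUBIC)[:600])
E
```

```text
[0.56548844 0.04447312 0.2275926  0.3725042 ]
top [0.16, 0.2, 0.13] () [-2.5 -0.4]
top [0.16, -0.2, 0.13] () [-0.9 -3. ]
top [-0.16, -0.2, 0.13] () [0.9 1.3]
top [-0.16, 0.2, 0.13] () [-1.1  0. ]
scene [-0.16, 0.2, 0.13] () [ 1.1 -3.7]
scene [0.16, 0.2, 0.13] () [ -1.3 -12. ]
scene [0.16, -0.2, 0.13] () [-4.2 -0.9]
top [-0.02, -0.08, 0.16] ('dial_top', 0.8) [-0.  2.]
top [-0.02, -0.08, 0.146] ('dial_slot', 0.58) [-2.2 -0.5]
top [-0.085, -0.08, 0.14] ('press_spot', 0.6) [-0.1 -0.5]
top [-0.02, -0.08, 0.16] ('dial_top', 0.82) [0.1 1.6]
top [-0.02, -0.08, 0.146] ('dial_slot', 0.67) [1.6 0.3]
top [-0.085, -0.08, 0.14] ('press_spot', 0.85) [-3.1 -1.1]
scene [-0.02, -0.08, 0.16] ('dial_top', 0.66) [-1.2 -0.5]
scene [-0.02, -0.08, 0.146] ('dial_slot', 0.73) [ 0.6 -0.6]
scene [-0.085, -0.08, 0.14] ('press_spot', 0.74) [ -2.7 -26.7]
scene [-0.02, -0.08, 0.16] ('dial_top', 0.7) [-0.5  0.1]
scene [-0.02, -0.08, 0.146] ('dial_slot', 0.9) [0.5 3.4]
scene [-0.085, -0.08, 0.14] ('press_spot', 0.78) [1.4 1.2]
dial_top now [[ 0.584  -0.0333  0.2089]] shut [[ 0.5641 -0.038   0.16  ]]
dial_slot now [[ 0.5791 -0.0345  0.1959]] shut [[ 0.5641 -0.038   0.146 ]]
press_spot now [[ 0.518  -0.0486  0.2139]] shut [[ 0.5007 -0.0526  0.14  ]]
[[ 0.243 -0.97   0.   ]
 [-0.97  -0.243 -0.   ]
 [ 0.    -0.    -1.   ]]
tub
beaker
```

View pics/crop.png

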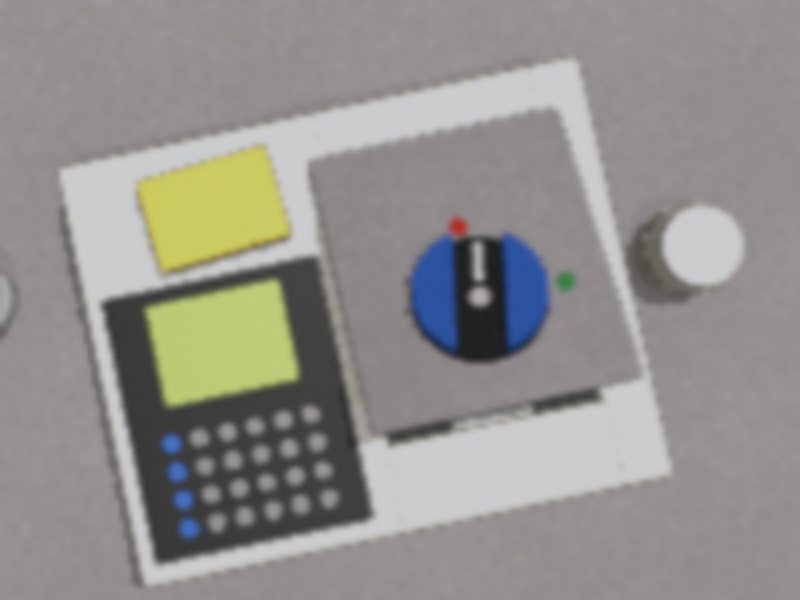

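Request:
carry_out:
  rows:
    - [1,0,0,-0.8,0]
    - [1,-0.4,-0.4,-0.8,0]
    - [1,-0.8,-0.8,-0.8,0]
    - [1,-0.8,-0.8,-0.5,0]
    - [1,-0.8,-0.8,0,0]
    - [1,-0.8,-0.8,0,0]
    - [1,-0.8,-0.8,0,0]
    - [1,-0.8,-0.8,0,0]
    - [1,-0.8,-0.8,0,0]
    - [1,-0.8,-0.8,0,0]
    - [1,-0.8,-0.8,0,0]
    - [1,-0.8,-0.8,0,0]
    - [1,-0.8,-0.8,0,0]
    - [1,-0.8,-0.8,0,0]
    - [1,-0.8,-0.8,0,0]
    - [1,-0.8,-0.8,0,0]
    - [1,-0.8,-0.8,0,0]
    - [1,-0.8,-0.8,0,0]
  force: 20

```text
time: 2.9
ee_pos: [0.448, -0.1095, 0.3277]
eef_rot: [0.784, -0.621, 0.003, 0.002]
ft_force: [0.9, 0.1, 0.1]
width: 0.0006
```

```bash
cat >> h.py <<'E'
def wproj(T,P):
    i=camera_info('wrist');E=np.linalg.inv(T@np.array(i['tool_from_camera']))
    K=np.array([[i['fx'],0,i['cx']],[0,i['fy'],i['cy']],[0,0,1]])
    return cv2.projectPoints(np.atleast_2d(P).astype(float),cv2.Rodrigues(E[:3,:3])[0],E[:3,3],K,np.array(i['dist_coeffs']))[0][:,0]
def tool():
    s=read_state();T=np.eye(4);T[:3,:3]=R.from_quat(s['eef_rot']).as_matrix();T[:3,3]=s['ee_pos'];return T,s
def to_tool(T,P): return ((np.asarray(P)-T[:3,3])@T[:3,:3]/.03).round(2)
E
python3 - <<'E'
from h import *
T,s=tool();print(s['time'],T.round(3).tolist(),s['width'],s['ft_force'])
im=camera('wrist');cv2.imwrite('pics/w1.png',im);print(np.round(camera_info('wrist')['tool_from_camera'],3).tolist(),camera_info('wrist')['fx'])
p=np.load('p.npy')
for q in SP:
    print(q,wproj(T,world(p,cov(SP[q],p[3]))).round(1),[(np.round(d['xy'],1),round(d['conf'],2)) for d in pinpoint(q,'wrist')][:2], to_tool(T,world(p,cov(SP[q],p[3]))))
E
```

```text
2.9 [[0.23, -0.973, 0.002, 0.448], [-0.973, -0.23, -0.008, -0.11], [0.008, -0.0, -1.0, 0.328], [0.0, 0.0, 0.0, 1.0]] 0.0005695631038405818 [0.87431391 0.06875767 0.14885507]
[[1.0, -0.0, 0.0, 0.001], [0.0, 0.962, 0.274, -0.074], [-0.0, -0.274, 0.962, -0.147], [0.0, 0.0, 0.0, 1.0]] 298.8944833533514
dial_top [[258.8  12. ]] [(array([261.8,  11.4]), 0.82)] [[-1.46 -5.    3.95]]
dial_slot [[261.8  23.7]] [(array([262.5,  21.5]), 0.57)] [[-1.46 -4.83  4.38]]
press_spot [[261.3 100.9]] [(array([262.3, 100.6]), 0.88)] [[-1.47 -2.74  3.78]]
```

View pics/w1.png

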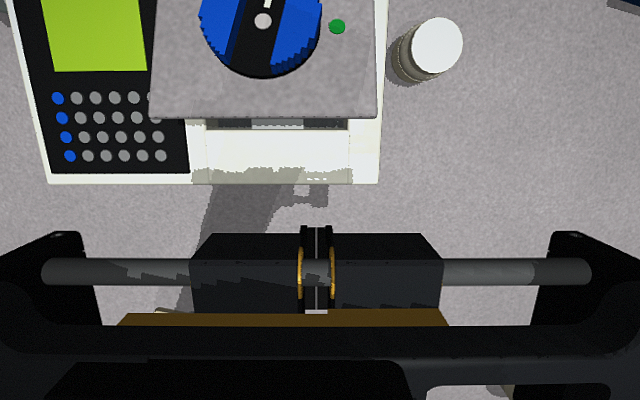

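Request:
carry_out:
  rows:
    - [1,-0.5,-0.9,0.5,0]
    - [1,-0.5,-0.9,0.5,0]
    - [1,-0.45,-0.8,0.5,0]
    - [1,0,0,0.5,0]
    - [1,0,0,0.5,0]
    - [1,0,0,0,0]

```text
time: 3.6
ee_pos: [0.5153, -0.0581, 0.2498]
eef_rot: [0.78, -0.626, 0.005, 0.003]
ft_force: [-1.2, -0.1, -0.2]
width: 0.0007
```

```bash
python3 - <<'E'
from h import *
T,s=tool();print(s['ft_force'],s['ee_pos'])
p=np.load('p.npy')
for a in [p[3],.3,.2,.1,0]:
    print(a,to_tool(T,world(p,cov(SP['press_spot'],a))+[0,0,.014]))
E
```

```text
[-1.21176274 -0.07787984 -0.24186873] [ 0.51526679 -0.0580552   0.24976637]
0.37250419548812125 [[-0.3  -0.16  0.72]]
0.3 [[-0.3   0.03  1.18]]
0.2 [[-0.3   0.23  1.84]]
0.1 [[-0.31  0.37  2.51]]
0 [[-0.32  0.44  3.19]]
```

Request:
carry_out:
  rows:
    - [1,-0.15,-0.1,0.2,0]
    - [1,-0.15,0,0.3,0]
    - [1,0,0.1,0.3,0]
    - [1,0,0.1,0.3,0]
    - [1,0,0.1,0.3,0]
    - [1,0,0.1,0.3,0]
    - [1,0,0.05,0.3,0]
    - [1,0,0.05,0.2,0]

```text
time: 4.27
ee_pos: [0.5013, -0.0562, 0.1816]
eef_rot: [0.778, -0.628, 0.008, 0.003]
ft_force: [1.3, 0.8, 1.3]
width: 0.0005
```

```bash
python3 - <<'E'
from h import *
T,s=tool();print(s['ft_force'],s['ee_pos'])
p=np.load('p.npy')
for a in [.2,.1,0]:
    print(a,to_tool(T,world(p,cov(SP['press_spot'],a))+[0,0,.014]))
E
```

```text
[1.25498787 0.80372958 1.28264488] [ 0.50125908 -0.05622647  0.18164905]
0.2 [[-0.12 -0.21 -0.43]]
0.1 [[-0.13 -0.07  0.24]]
0 [[-0.14 -0.    0.92]]
```

Request:
carry_out:
  rows:
    - [1,-0.05,0,0.25,0]
    - [1,-0.05,0,0.25,0]
    - [1,0,0,0.25,0]
    - [1,0,0,0.2,0]
    - [1,0,0,0.15,0]

```text
time: 4.68
ee_pos: [0.5004, -0.0546, 0.1535]
eef_rot: [0.777, -0.629, 0.009, 0.006]
ft_force: [-41.3, 1.9, 88.5]
width: 0.0004
```

Request:
carry_out:
  rows:
    - [1,0,0,-0.2,0]
    - [1,0,0,-0.8,0]
    - [1,0,0,-0.9,0]
    - [1,0,0,-0.9,0]
    - [1,0,0,-0.9,0]
    - [1,0,0.5,-0.9,0]
    - [1,0,0.8,0,0]
    - [1,0,0.8,0,0]
    - [1,0,0.4,0,0]
    - [1,0,0,0,0]

```text
time: 5.52
ee_pos: [0.4252, -0.0659, 0.2965]
eef_rot: [0.779, -0.627, 0.009, 0.005]
ft_force: [0.0, -0.0, -0.2]
width: 0.0006
```

```bash
python3 - <<'E'
from h import *
T,s=tool();print(s['time'],s['ft_force'],s['ee_pos'],R.from_matrix(T[:3,:3]).as_euler('ZYX',degrees=True))
im=camera('wrist');cv2.imwrite('pics/w2.png',im)
p=np.load('p.npy')
for q in SP:
    P=world(p,SP[q])
    print(q,wproj(T,P).round(1),[(np.round(d['xy'],1),round(d['conf'],2)) for d in pinpoint(q,'wrist')][:2], to_tool(T,P))
E
```

```text
5.5167 [ 0.01495369 -0.03860103 -0.17469487] [ 0.42522546 -0.06589022  0.29653033] [ -77.72801555   -1.16918277 -179.85647919]
dial_top [[313.5  29.9]] [(array([314.4,  31.1]), 0.95)] [[-0.02 -4.71  4.56]]
dial_slot [[313.3  34. ]] [(array([315.3,  38. ]), 0.78)] [[-0.03 -4.71  5.03]]
press_spot [[314.3 108.6]] [(array([316.8, 110.4]), 0.71)] [[-0.   -2.54  5.23]]
```

View pics/w2.png

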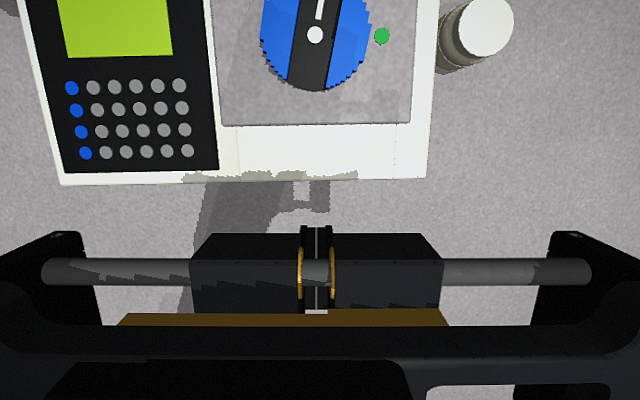

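```bash
python3 - <<'E'
from h import *
T,s=tool();p=np.load('p.npy')
im=cv2.imread('pics/w2.png').astype(int)
b,g,r=im[...,0],im[...,1],im[...,2]
# sample grid in dial plane z=.16
u=np.arange(-.046,.0461,.001);X,Y=np.meshgrid(u,u,indexing='ij')
for c in [p[:3]]:
  P=world(c,np.stack([X.ravel()-.02,Y.ravel()-.08,np.full(X.size,.16)],1))
  px=wproj(T,P).round().astype(int)
  ok=(np.hypot(X,Y).ravel()<.045)&(px[:,1]>=0)
  bl=np.zeros(len(px),bool);q=px[ok];bl[ok]=(b[q[:,1],q[:,0]]>90)&(r[q[:,1],q[:,0]]<90)
  bk=ok&~bl
  best=[]
  for t in np.arange(-.1,.6,.02):   # clockwise angle t
    for o in np.arange(-.006,.0061,.001):
      d=np.array([np.cos(t),-np.sin(t)]);n=np.array([d[1],-d[0]])
      w=abs(X.ravel()*n[0]+Y.ravel()*n[1]-o)<.018
      best.append(((w[ok]!=bk[ok]).mean(),t,o))
  print(sorted(best)[:6])
E
```

```text
[(np.float64(0.012546816479400749), np.float64(0.20000000000000004), np.float64(0.0)), (np.float64(0.013108614232209739), np.float64(0.22000000000000006), np.float64(0.0)), (np.float64(0.015730337078651686), np.float64(0.24000000000000007), np.float64(0.0)), (np.float64(0.016666666666666666), np.float64(0.18000000000000002), np.float64(0.0)), (np.float64(0.020599250936329586), np.float64(0.20000000000000004), np.float64(-0.001)), (np.float64(0.021348314606741574), np.float64(0.18000000000000002), np.float64(-0.001))]
```

Request:
carry_out:
  rows:
    - [1,0,0,0,-1]
    - [1,0,0,0,-1]
    - [1,0,0,0,-1]
    - [1,0,0,0,-1]
    - [1,0,0,0,-1]
    - [1,0,0,0,-1]
    - [1,0,0,0,-1]
    - [1,0,0,0,-1]
    - [1,0,0,0,-1]
    - [1,0,0,0,-1]
    - [1,0,0,0,-1]
    - [1,0,0,0,-1]
    - [1,0,0,0,-1]
    - [1,0,0,0,-1]
    - [1,0,0,0,-1]
    - [1,0,0,0,-1]
    - [1,0,0,0,-1]
    - [1,0,0,0,0]

```text
time: 7.22
ee_pos: [0.44, -0.0572, 0.2862]
eef_rot: [0.994, 0.11, -0.004, -0.001]
ft_force: [-0.2, -0.7, 0.7]
width: 0.0006
```

```bash
cat >> h.py <<'E'
def yaw(T): return np.degrees(np.arctan2(T[1,0],T[0,0]))
def near(ang,r=.028,z=.150): # fingertip target -> TCP, at clockwise fastener angle ang, near side
    p=np.load('p.npy');return world(p,[-.02-r*np.cos(ang),-.08+r*np.sin(ang),z+.014])[0]
E
python3 - <<'E'
from h import *
T,s=tool();print(s['ee_pos'],yaw(T),T[:3,2],near(.21),to_tool(T,near(.21)),s['joint_positions'])
E
```

```text
[ 0.4399603  -0.05718725  0.28617976] 12.619673534562084 [-7.50615967e-03  7.28688232e-04 -9.99971563e-01] [ 0.53605915 -0.0384691   0.164     ] [3.29 0.1  4.05] [ 0.65337558 -0.0685931  -0.58838     1.79735463 -0.03878674  1.4089873
  0.29286806]
```

Request:
carry_out:
  rows:
    - [1,0.7,0,0.5,0.7]
    - [1,0.8,0,0.6,0.8]
    - [1,0.8,0.1,0.6,0.8]
    - [1,0.8,0.2,0.6,0]
    - [1,0.3,0,0.2,0]
    - [1,0,0,0,0]

```text
time: 7.72
ee_pos: [0.5489, -0.0534, 0.2053]
eef_rot: [1.0, -0.004, -0.003, -0.002]
ft_force: [-0.4, 0.4, -0.4]
width: 0.0007
```

```bash
python3 - <<'E'
from h import *
T,s=tool();print(s['ee_pos'],yaw(T),T[:3,2],near(.21),to_tool(T,near(.21)))
E
```

```text
[ 0.5488772  -0.05337504  0.20529022] -0.4537308475328095 [-0.00628586  0.00364387 -0.9999736 ] [ 0.53605915 -0.0384691   0.164     ] [-0.42 -0.49  1.38]
```

Request:
carry_out:
  rows:
    - [1,-0.42,-0.49,0.1,-0.2]
    - [1,0,0,0.2,0]
    - [1,0,0,0,0]

```text
time: 7.97
ee_pos: [0.5363, -0.0372, 0.1941]
eef_rot: [1.0, 0.002, -0.005, -0.004]
ft_force: [-0.5, -0.6, -0.8]
width: 0.0007
```

```bash
python3 - <<'E'
from h import *
T,s=tool();print(s['ee_pos'],yaw(T),near(.21),to_tool(T,near(.21)))
E
```

```text
[ 0.5362648  -0.03720091  0.19408973] 0.23731942215223034 [ 0.53605915 -0.0384691   0.164     ] [0.   0.05 1.  ]
```

Request:
carry_out:
  rows:
    - [1,0,0.05,0.3,0]
    - [1,0,0,0.3,0]
    - [1,0,0,0.25,0]
    - [1,0,0,0.15,0]
    - [1,0,0,0,0]

```text
time: 8.38
ee_pos: [0.5362, -0.0393, 0.1621]
eef_rot: [1.0, -0.0, -0.004, -0.003]
ft_force: [-0.5, -0.1, 0.2]
width: 0.0003
```

```bash
python3 - <<'E'
from h import *
T,s=tool();print(s['ft_force'],s['ee_pos'],yaw(T),near(.21),to_tool(T,near(.21)))
# sweep increments (tool frame turning 5 deg/row, radial tool x inward = +x)
p=np.load('p.npy')
for a in np.radians([12,27,42,57,72,87,95,100]): print(np.degrees(a).round(),near(a).round(4), 'yaw',round(np.degrees(p[2]-a),1))
E
```

```text
[-0.51088722 -0.10864845  0.15470515] [ 0.53616511 -0.03933512  0.16213612] -0.0059981063716719385 [ 0.53605915 -0.0384691   0.164     ] [-0.   -0.03 -0.06]
12.0 [ 0.5361 -0.0385  0.164 ] yaw 1.0
27.0 [ 0.5369 -0.0312  0.164 ] yaw -14.0
42.0 [ 0.5396 -0.0244  0.164 ] yaw -29.0
57.0 [ 0.5439 -0.0185  0.164 ] yaw -44.0
72.0 [ 0.5496 -0.014   0.164 ] yaw -59.0
87.0 [ 0.5563 -0.0111  0.164 ] yaw -74.0
95.0 [ 0.5601 -0.0103  0.164 ] yaw -82.0
100.0 [ 0.5626 -0.01    0.164 ] yaw -87.0
```

Request:
carry_out:
  rows:
    - [1,0,-0.13,-0.05,0]
    - [1,0,-0.13,-0.02,0]
    - [1,0,-0.1,-0.02,1]
    - [1,0,-0.1,-0.02,1]
    - [1,0,-0.1,-0.02,1]

```text
time: 8.8
ee_pos: [0.5367, -0.0256, 0.166]
eef_rot: [0.991, -0.136, -0.005, -0.0]
ft_force: [0.2, -5.8, -2.5]
width: 0.0003
```

```bash
cat >> h.py <<'E'
def rep():
    T,s=tool();p=np.load('p.npy');c=world(p,SP['dial_slot'])[0];v=(s['ee_pos']-c)[:2]
    a=np.degrees(p[2])-np.degrees(np.arctan2(-v[1],-v[0]))
    print('t',s['time'],'F',np.round(s['ft_force'],1),'M',np.round(s['torque'],2),'z',s['ee_pos'][2].round(4),'yaw',yaw(T).round(1),'r',np.hypot(*v).round(4),'finger angle cw',a.round(1),'tool-aligned angle',(np.degrees(p[2])-yaw(T)).round(1))
E
python3 -c "from h import *;rep()"
```

```text
t 8.8 F [ 0.2 -5.8 -2.5] M [-1.2  -0.04  0.04] z 0.166 yaw -15.6 r 0.03 finger angle cw 37.3 tool-aligned angle 28.7
```

Request:
carry_out:
  rows:
    - [1,0.02,-0.09,0.03,1]
    - [1,0.02,-0.09,0.02,1]
    - [1,0.02,-0.09,0,1]
    - [1,0.02,-0.09,0,1]
    - [1,0.02,-0.09,0,1]
    - [1,0.02,-0.09,0,1]

```text
time: 9.3
ee_pos: [0.5444, -0.015, 0.1654]
eef_rot: [0.916, -0.401, -0.007, 0.006]
ft_force: [-3.7, -1.2, -0.3]
width: 0.0004
```

```bash
python3 -c "from h import *;rep()"
```

```text
t 9.3 F [-3.7 -1.2 -0.3] M [-0.29  0.89  0.05] z 0.1654 yaw -47.3 r 0.0303 finger angle cw 62.5 tool-aligned angle 60.4
```

Request:
carry_out:
  rows:
    - [1,0.03,-0.1,0,0.6]
    - [1,0.03,-0.1,0,0.6]
    - [1,0.03,-0.1,0,0.6]
    - [1,0.03,-0.1,0,0.6]
    - [1,0.03,-0.1,0,0.6]
    - [1,0.03,-0.1,0,0.6]

```text
time: 9.8
ee_pos: [0.5583, -0.0091, 0.1656]
eef_rot: [0.836, -0.548, -0.009, 0.012]
ft_force: [-4.2, -2.1, 1.2]
width: 0.0002
```

```bash
python3 -c "from h import *;rep()"
```

```text
t 9.8 F [-4.2 -2.1  1.2] M [-0.49  0.98  0.09] z 0.1656 yaw -66.4 r 0.0295 finger angle cw 91.7 tool-aligned angle 79.5
```

Request:
carry_out:
  rows:
    - [1,0.05,-0.1,0,0.5]
    - [1,0.05,-0.1,0,0.5]
    - [1,0.05,-0.1,0,0.5]

```text
time: 10.05
ee_pos: [0.5655, -0.0094, 0.1655]
eef_rot: [0.797, -0.604, -0.011, 0.015]
ft_force: [-10.9, 0.4, 4.6]
width: 0.0003
```

```bash
python3 -c "from h import *;rep()"
```

```text
t 10.05 F [-10.9   0.4   4.6] M [ 0.1   2.63 -0.09] z 0.1655 yaw -74.4 r 0.0286 finger angle cw 105.9 tool-aligned angle 87.4
```

Request:
carry_out:
  rows:
    - [1,0.03,-0.08,0,0.2]
    - [1,0.03,-0.08,0,0.2]

```text
time: 10.22
ee_pos: [0.5658, -0.009, 0.1654]
eef_rot: [0.785, -0.619, -0.015, 0.019]
ft_force: [-17.3, -0.4, 9.6]
width: 0.0007
```

```bash
python3 -c "from h import *;rep()"
```

```text
t 10.2167 F [-17.3  -0.4   9.6] M [-0.17  3.69 -0.05] z 0.1654 yaw -76.5 r 0.029 finger angle cw 106.5 tool-aligned angle 89.6
```

Request:
carry_out:
  rows:
    - [1,0,0.2,0,0]
    - [1,0,0,0,0]
    - [1,0,0,-0.3,0]
    - [1,0,0,-0.6,0]
    - [1,0,0,-0.9,0]
    - [1,0,0,-0.9,0]
    - [1,0,0.7,-0.9,0]
    - [1,0,0.9,-0.6,0]
    - [1,0,0.9,0,0]
    - [1,0,0.9,0,0]
    - [1,0,0.9,0,0]
    - [1,0,0.5,0,0]
    - [1,0,0,0,0]

```text
time: 11.3
ee_pos: [0.4244, -0.039, 0.315]
eef_rot: [0.788, -0.616, -0.008, 0.014]
ft_force: [0.7, 0.5, -0.6]
width: 0.0007
```

```bash
python3 - <<'E'
from h import *
rep();T,s=tool();p=np.load('p.npy');im=camera('wrist');cv2.imwrite('pics/w3.png',im)
im=im.astype(int);b,r=im[...,0],im[...,2]
u=np.arange(-.046,.0461,.001);X,Y=np.meshgrid(u,u,indexing='ij')
P=world(p,np.stack([X.ravel()-.02,Y.ravel()-.08,np.full(X.size,.16)],1))
px=wproj(T,P).round().astype(int)
ok=(np.hypot(X,Y).ravel()<.045)&(px[:,1]>=0)
bl=np.zeros(len(px),bool);q=px[ok];bl[ok]=(b[q[:,1],q[:,0]]>90)&(r[q[:,1],q[:,0]]<90);bk=ok&~bl
best=[]
for t in np.arange(1.2,1.8,.02):
  for o in np.arange(-.006,.0061,.001):
    d=np.array([np.cos(t),-np.sin(t)]);n=np.array([d[1],-d[0]])
    best.append((((abs(X.ravel()*n[0]+Y.ravel()*n[1]-o)<.018)[ok]!=bk[ok]).mean().round(4),t.round(2),o.round(3)))
print(ok.sum(),[tuple(map(float,x)) for x in sorted(best)[:5]])
for q in SP: print(q,wproj(T,world(p,SP[q])).round(1),[np.round(d['xy'],1) for d in pinpoint(q,'wrist')][:1])
E
```

```text
t 11.3 F [ 0.7  0.5 -0.6] M [ 0.02 -0.08  0.02] z 0.315 yaw -76.1 r 0.1396 finger angle cw 12.6 tool-aligned angle 89.1
5516 [(0.0203, 1.56, 0.001), (0.0205, 1.58, 0.0), (0.0237, 1.6, 0.0), (0.025, 1.58, 0.001), (0.0256, 1.56, 0.0)]
dial_top [[349.6  34.6]] [array([353.1,  33.7])]
dial_slot [[348.   37.7]] [array([349.4,  40. ])]
press_spot [[344.4 108.5]] [array([343.6, 110.8])]
```

View pics/w3.png

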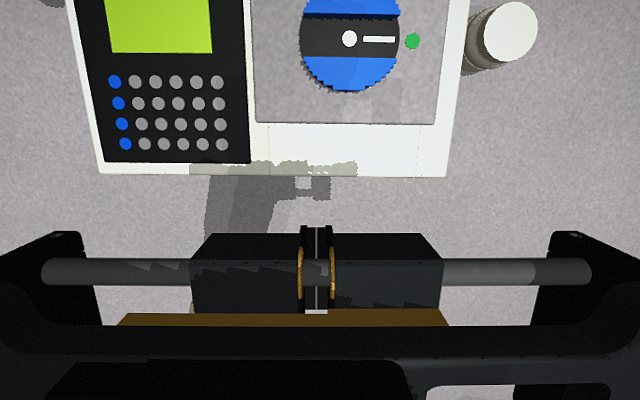

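The slot now lies along the case's y axis and the pointer (362–395, 39) faces the green mark (413, 41). The measured turn is about 1.57 rad, the cover is flush, and the arm is clear.

```bash
python3 -c "
from bench import *
print(close_job())"
```

```text
the job is handed in; nothing more can be done
None
```

The lamp cover is shut and its fastener is locked. I handed the job in at about 11.4 s on the robot's clock.

- **Cover:** I pushed it down at the press spot with closed fingers. The last step reached about 98 N at the wrist (88 N of it downward). That was far more than needed, though under the 120 N wrist limit. Whether it breaks the 40 N limit is unclear: only the fingertips pressed on the cover, and I take that limit to cover just the arm and gripper body.
- **Fastener:** I put a fingertip in the slot and swept it clockwise from about 0.21 rad until it stopped moving and the force rose from about 5 N to 20 N.
- **Last checks:** In the last wrist picture I measured the slot at 1.56 to 1.58 rad, against 1.571 for locked. The pointer faces the green mark, and the cover's points lie within about 4 pixels of their shut positions. The force reading was near zero with the tool well clear.
- **Not checked:** I planned no contact with the tub, beaker or yellow box. The tub stood in the same place beside the case, but I took no final top or scene picture to confirm the beaker and box. No check failed or disagreed.

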